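# Hang the brush-rest panel on the sloping desk stand

## Robot

A 6-joint arm with a two-finger parallel gripper is mounted at the origin on the work surface. World frame = base frame: x ahead of the robot, y to its left, z up, the work surface at z = 0. Lengths are in mm, angles in degrees, forces in N, time in s.
With the tool pointing down it reaches from about 300 to 850 mm from the base axis. Payload 4.2 kg.
Tool frame: the origin (TCP) lies midway between the tips of the shut fingers; the grasp point (between the pads) lies 19 mm behind it (env.hold_point_z is the z of the grasp point in the tool frame, in mm); z points along the fingers, y is the direction in which the jaws open and shut (so a half turn about z gives the same grasp; the last joint's range is limited). The gripper opens to 91 mm and grips with 3 to 60 N. Pads are 32 mm wide; open, the fingers measure 118 mm over their backs; the gripper's body (76 mm by 178 mm) begins 60 mm behind the grasp point.
Start: joints at [-1.146, 18.312, 89.639, -0, 72.044, -1.146], TCP at [575.016, 0, 213.976] pointing down, gripper open.
Joint ranges: [-177.97, 177.97], [-48.28, 115.42], [12.27, 149.76], [-77.06, 257.06], [2.81, 150.46], [-146.56, 146.56]. Speed limits (degrees/s): [147.25, 147.25, 180, 180, 180, 180].

## Interface

Orientations are given as [roll, pitch, yaw] about the fixed x, y, z axes, in that order (R = Rz(yaw) Ry(pitch) Rx(roll)).
In Python, from workcell import env, grab_frame, camera_params, spotter gives the robot as it stands. The module is installed in compiled form; this text tells all that it offers.
- The arm moves only by the shell command python3 -m jog 'ROWS' [FORCE]. ROWS is text: rows parted by semicolons, each of 7 numbers parted by spaces: the turn, a rotation vector about the world's x, y, z in units of 5 degrees (1.0 is 5 degrees), then the shift along the world's x, y, z in units of 25 mm (1.0 is 25 mm), then the opening, from 0 (shut) to 1 (fully open). A call has 1 to 5 rows; each row is the pose to reach, as a shift and turn from the pose commanded when the call began; what a row does not reach only later rows make up. A row lasts 1/8 s, in which the tool goes at most 62.5 mm and 10.7 degrees, less where a joint would pass 70% of its speed; a pose out of reach is approached as far as the arm can. A call with a gripper value outside its range is refused whole. The fingers move at their own pace and stop on an object; FORCE is the grip in N (left out, the last holds). Time passes only in rows, so rows that repeat a pose let the fingers close. It gives the time, the measured TCP pose, the force and the opening at its end, in the units of the state.
- env.state(): the state, without advancing time (a new reading comes with each control period).
- grab_frame(name): name is "scene" or "side" or "wrist"; returns the picture (420x560x3 uint8, red, green, blue); there is no depth.
- camera_params(name): a dict with "K" (3x3 intrinsics, pixels), "dist" ([k1, k2, p1, p2, k3] as OpenCV has them; the pictures are not rectified), "rvec" (rotation vector, rad) and "tvec" (3), from world to camera coordinates, as OpenCV has them. Camera axes: x right, y down, z forward; pixel columns grow to the right and rows downward; lengths in mm; the calibration is good to about 2 mm. A picture is of the moment at which its call begins: read the wrist's pose just before it. camera_params takes no time and is no camera call; for the wrist camera it gives the pose at the moment of the call.
- env.job_done(): hands the job in, once; it reports no verdict.
Trained networks look in the newest picture that a camera, given by its name, has taken for a name from the list of things; names that differ only in an ending like _2 or _b are one class to them, and where a whole thing is asked for, a point or a joint stands for the part that bears it (a point fixed in the world has none). Each returns a list of dicts, best first, with "conf" (0 to 1); they miss things now and then, are a little off and sometimes report something else, mostly with a low value. They report only what shows in the picture. A call takes as long as a camera call. They do not tell look-alikes from the thing itself.
- spotter.look_for(query, camera): "box" ([left, top, width, height] in pixels, round what is visible of it).
- spotter.trace(query, camera): "region" (420x560 bool, what is visible of it) and "box" ([left, top, width, height] in pixels, round what is visible of it).
The state is a dict: "time_s": time; "qpos": joint angles; "qvel": joint speeds; "effort": joint torques, N m; "ee_pos": TCP position; "ee_rot": TCP orientation; "force": force on the tool from outside, world axes, zero at the start; "torque": the same for the moment, N m; "gripper_width": finger opening in mm.
Only numpy, scipy, OpenCV 4.12 (cv2) and the standard library are available. Lean on these libraries where they do the work, as an engineer would, in place of code of your own. Each camera call takes 0.05 s, during which the arm holds its last target. There are 200 camera calls.

## Task

Hang the red brush-rest panel on the sloping wooden stand: bring the round hole of its keyhole over the dark steel screw head, feeling for it gently, until the panel lies flat on the board, then pull it straight down the slope until the screw sits fully home at the end of the slot. Leave the panel flat and straight on the board and let go; never press hard on the stand or its screw, and do not disturb the other things on the table.

Things in the scene. Friction and masses are not known exactly. Their poses are not given: they have to be found in the camera images.
- board: Wooden board of the fixed stand, tilted 20 degrees to face the robot and up. Origin on its face, mid-way along a dark level groove; x up the slope, y along the groove (left seen from the robot), z out of the face. Face: x -140 to +65 mm, y -100 to +100 mm. A dark steel screw stands out of the groove at x = 0, y NOT measured: anywhere from -24 to +24 mm, to be felt or seen.
- stand: The whole fixed stand (with board and screw). Origin on the table, 90 mm straight below the board's origin; z up, x level, in the board's uphill direction. The dark steel screw: square to the board, shank 6 mm diameter, flat round head 14 mm diameter lying 8 to 12 mm above the board's face; clamped, it does not give way.
- panel_grip (a point): Holding point in the dark wooden rail on the front of the loose red panel (0.2 to 0.33 kg), which starts flat on the table, back down. Rail 16 mm thick (x), 80 mm long (y), rising from 6 to 48 mm above the panel's back; the point is centred in x and y, 28 mm above the back. x towards the panel's upper (keyhole) edge, y along the rail, z out of the front; hung straight = parallel to the board's axes.
- panel_hole (a point): Centre of the keyhole's round (eight-sided) hole, 19 mm across, on the back of the panel: 48 mm in +x and 28 mm in -z from panel_grip, same axes. The panel's plate is 130 mm (x) by 100 mm (y) by 6 mm thick, its middle 22 mm in +x from the rail's. The keyhole goes right through; its slot, 9.5 mm wide, runs from the hole towards +x.
- panel_seat (a point): Where the screw's axis lies when home at the slot's closed end, on the back of the panel: 68 mm in +x and 28 mm in -z from panel_grip, 20 mm beyond panel_hole, same axes. Resting on the board and friction alone hold the panel: it does not slide home by itself.
- mug: Bystander, to be left alone: black mug, 80 mm wide, 95 mm high. Origin at the centre of its underside.
- ink_bottle: Bystander, to be left alone: dark brown ink bottle, 60 mm wide, 170 mm high. Origin at the centre of its underside.
- dish: Bystander, to be left alone: white porcelain dish, 110 mm wide, 20 mm high. Origin at the centre of its underside.
- water_cup: Bystander, to be left alone: clear plastic cup, 76 mm wide, 100 mm high. Origin at the centre of its underside.
- seal_stone: Bystander, to be left alone: upright marble seal stone, 28 x 28 x 60 mm. Origin at the centre of its underside.
- brush: Bystander, to be left alone: calligraphy brush lying flat on the table, about 0.21 m long. Origin at its underside, z up.
- brush_rest: Bystander, to be left alone: brass mountain-shaped brush rest, 25 x 100 x 46 mm. Origin at the centre of its underside.
Mind the look-alikes: they are no part of the job. What is shaped like the part that bears panel_grip but purple is not meant.

How it is judged:
By the outcome, as a careful person would: the job done as asked, in the order asked, and still so for the second after the job is handed in, with the robot touching nothing.
It also fails if it takes over 67 s, if anything falls off the work surface, if the arm or the gripper's body presses on something with over 40 N, if the wrist force passes 120 N, or if a joint passes its speed limit or range.

## Working session

There is one attempt and no reset: what is moved stays moved. The work goes in short steps, Python scripts to look and compute and a shell command to move; the robot and the scene stay as the last step left them, time stands still between calls to the robot, and variables do not carry over. Pictures are saved under pics/ and viewed, about 8 in all and at most 12, crops included, and the job is handed in when it is done.

```bash
mkdir -p pics; python3 - <<'E'
from workcell import env, grab_frame, camera_params, spotter
import cv2,numpy as np
for c in ["scene","side"]:
    im=grab_frame(c); cv2.imwrite(f"pics/{c}0.png",im[:,:,::-1])
    p=camera_params(c); print(c,{k:np.round(v,3).tolist() for k,v in p.items()})
    for q in ["panel_grip","board","panel_hole"]:
        print(q,[(r["box"],round(r["conf"],2)) for r in spotter.look_for(q,c)][:4])
print(env.state(), env.hold_point_z)
E
```

```text
scene {'K': [[495.786, 0.0, 283.928], [0.0, 495.786, 203.008], [0.0, 0.0, 1.0]], 'dist': [-0.027, 0.0, 0.0, 0.0, 0.0], 'rvec': [1.931, 1.027, -0.543], 'tvec': [-303.864, -185.365, 2070.639]}
panel_grip [([261.0, 176.6, 39.9, 21.0], 0.96), ([294.6, 253.5, 50.8, 41.4], 0.95), ([190.0, 219.1, 48.0, 36.1], 0.94), ([163.7, 194.6, 42.0, 31.1], 0.69)]
board [([280.9, 193.7, 84.9, 30.4], 0.72)]
panel_hole [([263.8, 176.0, 33.5, 21.1], 0.96), ([292.0, 251.9, 57.1, 39.2], 0.91), ([189.0, 216.9, 51.2, 35.8], 0.78), ([162.8, 194.3, 44.7, 29.6], 0.75)]
side {'K': [[518.061, 0.0, 277.509], [0.0, 518.061, 206.786], [0.0, 0.0, 1.0]], 'dist': [-0.187, 0.0, 0.0, 0.0, 0.0], 'rvec': [2.274, -0.478, 0.185], 'tvec': [-522.969, 194.127, 1633.91]}
panel_grip [([212.0, 275.7, 41.3, 41.1], 0.93), ([198.3, 202.2, 31.5, 28.1], 0.91), ([340.5, 193.8, 34.4, 22.5], 0.74), ([268.7, 255.4, 52.4, 40.7], 0.66)]
board [([246.4, 154.4, 74.1, 60.1], 0.6)]
panel_hole [([195.6, 202.1, 32.8, 27.4], 0.95), ([215.2, 278.1, 37.7, 41.7], 0.8), ([342.1, 193.7, 31.8, 27.3], 0.7), ([268.2, 254.5, 48.6, 39.3], 0.61)]
{'time_s': 0.4, 'qpos': array([-1.14592677e+00,  1.83176640e+01,  8.96479804e+01,  5.81991557e-04,
        7.20448593e+01, -1.14541090e+00]), 'qvel': array([ 0.15343862, -0.06350138, -0.14164843, -0.01643004, -0.01449659,
        0.07827746]), 'effort': array([ 1.56624981e-05, -4.11891532e+01, -2.31915075e+01,  7.26610771e-02,
        3.97123327e-02, -3.98412089e-05]), 'ee_pos': array([5.74942408e+02, 5.05075445e-03, 2.13857139e+02]), 'ee_rot': array([-1.79989509e+02, -7.63471267e-04,  8.99993046e+01]), 'force': array([0.9834883 , 1.22558759, 0.16805894]), 'torque': array([-0.02551114, -0.03169632, -0.00081243]), 'gripper_width': 91.20078849924049} -18.8
```

View pics/scene0.png

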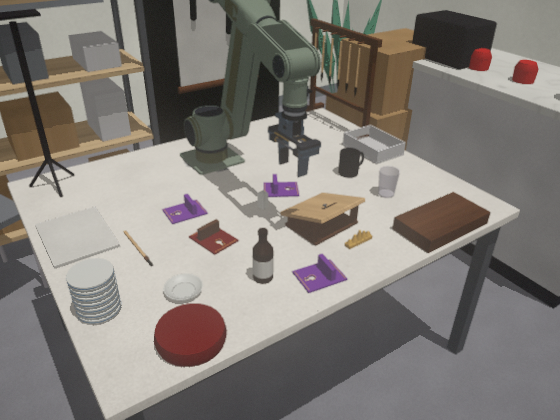

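View pics/side0.png

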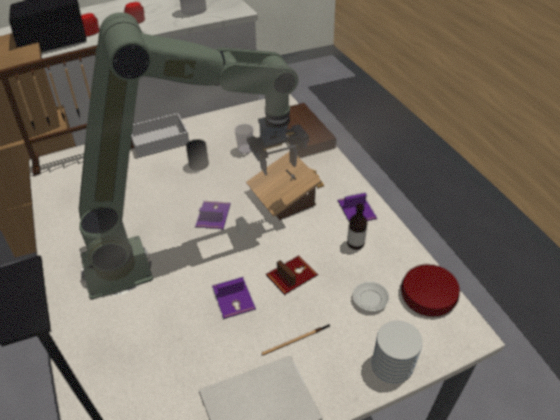

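The red panel is at about (213,236) in the scene view and (292,272) in the side view. The stand is at (322,212) and (285,185), with its screw visible. The purple panels are decoys.

```bash
cat > h.py <<'E'
import cv2,numpy as np
from workcell import env, grab_frame, camera_params, spotter
def rays(p,uv):
    n=cv2.undistortPoints(np.float64(uv).reshape(-1,1,2),p["K"],np.float64(p["dist"])).reshape(-1,2)
    R=cv2.Rodrigues(np.float64(p["rvec"]))[0]; t=np.float64(p["tvec"]).ravel()
    return -R.T@t, np.c_[n,np.ones(len(n))]@R
def onplane(p,uv,z=0,n=(0,0,1),o=None):
    C,d=rays(p,uv); n=np.float64(n); o=np.array([0,0,z]) if o is None else o
    return C+d*(((o-C)@n)/(d@n))[:,None]
def proj(p,X): return cv2.projectPoints(np.float64(X).reshape(-1,1,3),p["rvec"],p["tvec"],p["K"],np.float64(p["dist"]))[0].reshape(-1,2)
def tri(ps,uvs):
    A=np.zeros((3,3));b=np.zeros(3)
    for p,uv in zip(ps,uvs):
        C,d=rays(p,[uv]); d=d[0]/np.linalg.norm(d[0]); M=np.eye(3)-np.outer(d,d); A+=M;b+=M@C
    return np.linalg.solve(A,b)
def red(im,box=None):
    h=cv2.cvtColor(im,cv2.COLOR_RGB2HSV); m=((h[...,0]<8)|(h[...,0]>172))&(h[...,1]>140)&(h[...,2]>40)
    if box: k=np.zeros_like(m); l,t,w,hh=box; k[t:t+hh,l:l+w]=1; m&=k
    return m
E
python3 - <<'E'
from h import *
for c,box in [("scene",(180,210,70,50)),("side",(255,245,75,60))]:
    im=grab_frame(c); p=camera_params(c); m=red(im,box)
    v,u=np.nonzero(m); P=onplane(p,np.c_[u,v],6)[:,:2]
    print(c,len(u),cv2.minAreaRect(np.float32(P)))
    r=spotter.trace("board",c)
    if r:
        q=cv2.approxPolyDP(cv2.findContours(r[0]["region"].astype(np.uint8),0,2)[0][0],4,True).reshape(-1,2); print(r[0]["conf"],q.tolist())
    x,y,w,h=(270,170,110,80) if c=="scene" else (235,140,110,90)
    cr=cv2.resize(im[y:y+h,x:x+w],None,fx=3.6,fy=3.6,interpolation=2)
    x,y,w,h=box; c2=cv2.resize(im[y:y+h,x:x+w],(396,300),interpolation=2)
    o=np.zeros((600,800,3),np.uint8); o[:cr.shape[0],:cr.shape[1]]=cr
    o[:300,400:796]=c2; 
    if c=="scene": O=o[:300].copy()
    else: O=np.vstack([O,o[:300]]); 
cv2.imwrite("pics/crops.png",O[:,:,::-1])
E
```

```text
Traceback (most recent call last):
  File "h.py", line 8, in onplane
    C,d=rays(p,uv); n=np.float64(n); o=np.array([0,0,z]) if o is None else o
        ~~~~^^^^^^
  File "h.py", line 4, in rays
    n=cv2.undistortPoints(np.float64(uv).reshape(-1,1,2),p["K"],np.float64(p["dist"])).reshape(-1,2)
      ~~~~~~~~~~~~~~~~~~~^^^^^^^^^^^^^^^^^^^^^^^^^^^^^^^^^^^^^^^^^^^^^^^^^^^^^^^^^^^^^
cv2.error: OpenCV(4.12.0) /io/opencv/modules/calib3d/src/undistort.dispatch.cpp:347: error: (-215:Assertion failed) CV_IS_MAT(_src) && CV_IS_MAT(_dst) && (_src->rows == 1 || _src->cols == 1) && (_dst->rows == 1 || _dst->cols == 1) && _src->cols + _src->rows - 1 == _dst->rows + _dst->cols - 1 && (CV_MAT_TYPE(_src->type) == CV_32FC2 || CV_MAT_TYPE(_src->type) == CV_64FC2) && (CV_MAT_TYPE(_dst->type) == CV_32FC2 || CV_MAT_TYPE(_dst->type) == CV_64FC2) in function 'cvUndistortPointsInternal'
```

```bash
sed -i 's/def red(im,box=None):/def red(im,box=None):\n    im=np.ascontiguousarray(im)/; s/>172))&(h\[...,1\]>140)&(h\[...,2\]>40)/>165))\&(h[...,1]>100)\&(h[...,2]>30)/' h.py
python3 - <<'E'
from h import *
for c,box in [("scene",(180,210,70,50)),("side",(255,245,75,60))]:
    im=grab_frame(c); p=camera_params(c); m=red(im,box)
    v,u=np.nonzero(m); print(c,len(u),im[240,214] if c=="scene" else im[280,295])
    if len(u): P=onplane(p,np.c_[u,v],6)[:,:2]; print(cv2.minAreaRect(np.float32(P)))
    r=spotter.trace("board",c)
    if r:
        q=cv2.approxPolyDP(cv2.findContours(r[0]["region"].astype(np.uint8),0,2)[0][0],4,True).reshape(-1,2); print(r[0]["conf"],q.tolist())
    x,y,w,h=(270,170,110,80) if c=="scene" else (235,140,110,90)
    cr=cv2.resize(im[y:y+h,x:x+w],None,fx=3.6,fy=3.6,interpolation=2)[:300]
    x,y,w,h=box; c2=cv2.resize(im[y:y+h,x:x+w],(396,300),interpolation=2)
    o=np.zeros((300,800,3),np.uint8); o[:cr.shape[0],:cr.shape[1]]=cr
    o[:300,400:796]=c2; 
    if c=="scene": O=o
    else: O=np.vstack([O,o])
cv2.imwrite("pics/crops.png",O[:,:,::-1])
E
```

```text
scene 443 [122  69  65]
((507.5931396484375, -256.6986999511719), (127.42418670654297, 97.67698669433594), 12.698821067810059)
0.84 [[363, 199], [320, 193], [281, 215], [324, 223]]
side 673 [68 31 28]
((504.290771484375, -258.3798828125), (124.71624755859375, 95.41094970703125), 12.582781791687012)
0.6 [[289, 152], [270, 163], [265, 173], [261, 170], [246, 180], [273, 215], [321, 182], [299, 158], [293, 166]]
```

View pics/crops.png

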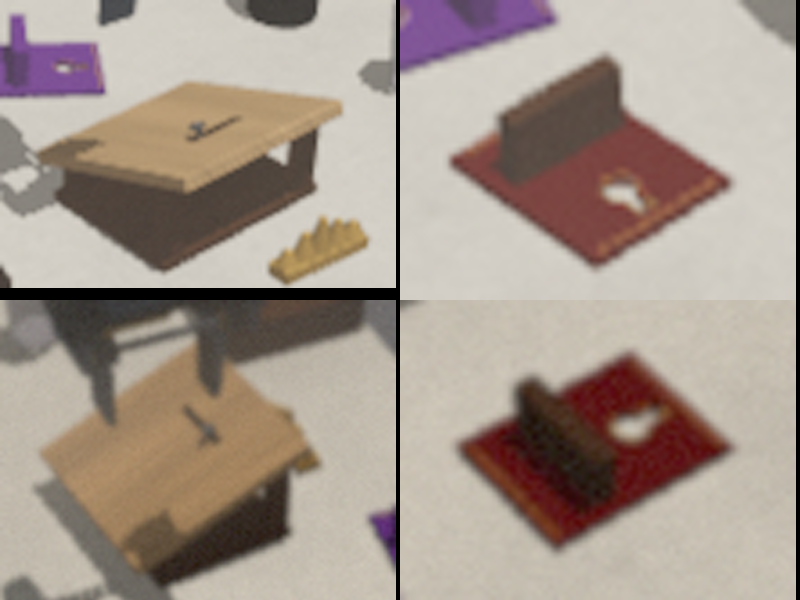

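```bash
cat >> h.py <<'E'
from scipy.optimize import least_squares
from scipy.spatial.transform import Rotation as Ro
def RB(psi): return (Ro.from_euler('z',psi,degrees=True)*Ro.from_euler('y',-20,degrees=True)).as_matrix()
CB=np.array([[65,100,0],[65,-100,0],[-140,-100,0],[-140,100,0.]])
E
python3 - <<'E'
from h import *
ps=camera_params("scene"); pd=camera_params("side")
S=np.float64([[363,199],[320,193],[281,215],[324,223]]); D=np.float64([[289,152],[321,182],[273,215],[246,180]])
best=[]
for ks in range(4):
  for kd in range(4):
    for y0 in (0,90,180,-90):
      f=lambda q: np.r_[(proj(ps,CB@RB(q[2]).T+[q[0],q[1],90])-np.roll(S[::-1] if 0 else S,ks,0)).ravel(),(proj(pd,CB@RB(q[2]).T+[q[0],q[1],90])-np.roll(D,kd,0)).ravel()]
      r=least_squares(f,[600,50,y0],x_scale=[10,10,5]); best.append((r.cost,ks,kd,r.x,np.round(r.fun,1)))
best.sort(key=lambda a:a[0])
for b in best[:3]: print(b)
q=best[0][3]; B=RB(q[2]);o=np.array([q[0],q[1],90])
for nm,p,uv in [("scene",ps,(270+197/3.6,170+127/3.6)),("side",pd,(235+207/3.6,140+(433-300)/3.6))]:
    print(nm,(onplane(p,[uv],n=B[:,2],o=o+12*B[:,2])[0]-o)@B)
E
```

```text
(np.float64(843.7748209483176), 0, 0, array([661.31353168,  89.08266402,   4.53565654]), array([  1.5,  -0.6,  -0.9,  26.6,  -1.8,  -3.8,  -1.1, -30.6,   3.4,
        -2.2,  -0. ,  -1.6,  -1.8,  -0.7,  -0.2,   0.9]))
(np.float64(843.7748209755962), 0, 0, array([661.31349159,  89.08283523,   4.53594576]), array([  1.5,  -0.6,  -0.9,  26.6,  -1.8,  -3.8,  -1.1, -30.6,   3.4,
        -2.2,  -0. ,  -1.6,  -1.8,  -0.7,  -0.2,   0.9]))
(np.float64(843.774821026816), 0, 0, array([661.31355646,  89.08255874,   4.5354799 ]), array([  1.5,  -0.6,  -0.9,  26.6,  -1.8,  -3.8,  -1.1, -30.6,   3.4,
        -2.2,  -0. ,  -1.6,  -1.8,  -0.7,  -0.2,   0.9]))
scene [  8.11500118 -22.43635983  12.        ]
side [ -3.42309844 -23.93711404  12.        ]
```

```bash
python3 -m jog '0 0 1.25 -1.8 -5.2 -2 1; 0 0 2.53 -3.6 -10.5 -2 1; 0 0 2.53 -3.6 -10.5 -2 1; 0 0 2.53 -3.6 -10.5 -2 1;0 0 2.53 -3.6 -10.5 -2 1'
```

```text
time_s: 1.27
ee_pos: [483.7, -265.0, 163.7]
ee_rot: [-180.0, 0.0, 102.5]
force: [-0.2, 1.0, 0.6]
gripper_width: 91.1
```

```bash
python3 - <<'E'
from h import *
ps=camera_params("scene"); pd=camera_params("side")
S=np.float64([[363,199],[324,223],[281,215],[320,193]]); D=np.float64([[289,152],[321,182],[273,215],[246,180]])
f=lambda q: np.r_[(proj(ps,CB@RB(q[2]).T+[q[0],q[1],90])-S).ravel(),(proj(pd,CB@RB(q[2]).T+[q[0],q[1],90])-D).ravel()]
r=min((least_squares(lambda q:f(q) ,[650,90,y0],x_scale=[10,10,5],loss='soft_l1') for y0 in (0,90,-90,180)),key=lambda r:r.cost)
print(r.cost,r.x,np.round(r.fun,1))
q=r.x; B=RB(q[2]);o=np.array([q[0],q[1],90])
for nm,p,uv in [("scene",ps,(270+197/3.6,170+127/3.6)),("side",pd,(235+207/3.6,140+(433-300)/3.6))]:
    print(nm,(onplane(p,[uv],n=B[:,2],o=o+12*B[:,2])[0]-o)@B)
print(env.state()["ee_pos"])
im=grab_frame("wrist"); cv2.imwrite("pics/w1.png",im[:,:,::-1]); p=camera_params("wrist"); m=red(im)
n,l,st,_=cv2.connectedComponentsWithStats(m.astype(np.uint8)); k=1+st[1:,4].argmax(); v,u=np.nonzero(l==k); print(st[k])
P=onplane(p,np.c_[u,v],6)[:,:2]; print(cv2.minAreaRect(np.float32(P)))
E
```

```text
15.293755331069598 [662.27514024  89.55776171   8.09187151] [ 1.2 -1.7 -2.2 -2.9 -2.1 -2.1  0.4 -0.5  1.6 -2.4  1.1 -2.9  1.2 -0.1
 -0.5  2.6]
scene [  3.98732018 -21.27783368  12.        ]
side [ -5.56150255 -23.02471916  12.        ]
[ 483.69112454 -265.03123204  163.65559921]
[ 269  130  109  109 8396]
((520.858154296875, -253.85125732421875), (94.88035583496094, 99.6134033203125), 13.18935775756836)
```

View pics/w1.png

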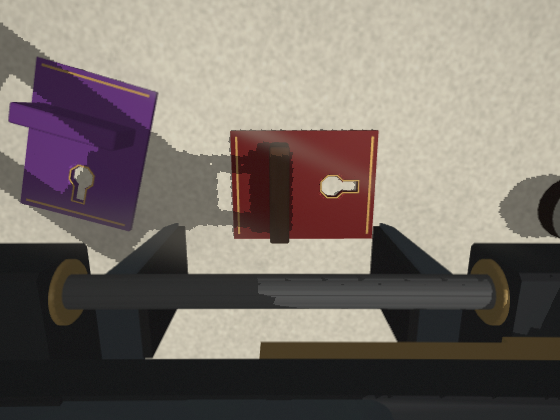

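The wrist view shows the red panel with corners at about (232,131), (378,130), (378,238) and (237,238), the rail at x≈280 and the keyhole at (335,187). It is nearly parallel to the jaws.

```bash
python3 - <<'E'
from h import *
p=camera_params("wrist")
c=onplane(p,[(231.5,131),(378,130.5),(378,238),(237,238)],6)[:,:2]; print(c,c.mean(0))
d=c[1]-c[0];print(np.degrees(np.arctan2(d[1],d[0])),np.linalg.norm(d))
print("rail top ends",onplane(p,[(280,143),(280,242)],48)[:,:2]);print("hole",onplane(p,[(331,187)],6)[:,:2])
# expected projections
for yaw in (12.65,):
    R=Ro.from_euler('z',yaw,degrees=True).as_matrix(); g=np.array([484.5,-262.3,28])
    X=np.array([[48,0,-22],[-43,50,-22],[87,50,-22],[87,-50,-22],[-43,-50,-22],[8,40,20],[-8,40,20],[8,-40,20],[-8,-40,20]]); print(proj(p,g+X@R.T).round(0).tolist())
E
```

```text
[[ 431.32954549 -223.30226584]
 [ 556.00534647 -195.24221995]
 [ 584.1106122  -290.53097644]
 [ 454.67626377 -319.3978924 ]] [ 506.53044198 -257.11833866]
12.683878676102117 127.79445029442532
rail top ends [[ 474.08206792 -220.69138469]
 [ 491.63364834 -299.39335625]]
hole [[ 528.73536957 -252.74019752]]
[[334.0, 187.0], [232.0, 131.0], [381.0, 130.0], [374.0, 239.0], [236.0, 239.0], [292.0, 147.0], [271.0, 147.0], [291.0, 245.0], [272.0, 245.0]]
```

```bash
python3 -m jog '0 0 0 0 0 -2 1;0 0 0 0 0 -4 1; 0 0 0 0 0 -5 1;0 0 0 0 0 -5.5 1;0 0 0 0 0 -5.5 1'
```

```text
time_s: 1.95
ee_pos: [485.1, -262.4, 26.3]
ee_rot: [-180.0, -0.0, 102.7]
force: [0.2, -0.0, 0.2]
gripper_width: 91.2
```

```bash
python3 -m jog '0 0 0 0 0.02 -0.6 1;0 0 0 0 0.02 -0.6 0.1;0 0 0 0 0.02 -0.6 0.1;0 0 0 0 0.02 -0.6 0.1;0 0 0 0 0.02 -0.6 0.1' 40; python3 -m jog '0 0 0 0 0 0 0;0 0 0 0 0 0 0;0 0 0 0 0 0 0;0 0 0 0 0 0 0'
```

```text
time_s: 2.58
ee_pos: [485.2, -262.1, 11.8]
ee_rot: [180.0, 0.0, 102.6]
force: [0.2, -1.2, 0.3]
gripper_width: 54.2
time_s: 3.08
ee_pos: [484.7, -262.0, 11.5]
ee_rot: [-180.0, -0.0, 102.7]
force: [-0.8, -0.4, -0.3]
gripper_width: 15.4
```

```bash
python3 -m jog '0 0 0 0 0 1 0;0 0 0 0 0 3 0;0 0 0 0 0 5 0;0 0 0 0 0 7 0;0 0 0 0 0 8.8 0'; python3 - <<'E'
from h import *
grab_frame("side"); p=camera_params("side")
for q in ["ink_bottle","brush_rest","mug","water_cup"]:
    r=spotter.look_for(q,"side")
    for a in r[:1]:
        b=a["box"]; print(q,round(a["conf"],2),onplane(p,[(b[0]+b[2]/2,b[1]+b[3])],0)[0][:2].round())
E
```

```text
time_s: 3.7
ee_pos: [484.7, -261.8, 232.8]
ee_rot: [-180.0, -0.0, 102.7]
force: [1.3, -0.4, -2.9]
gripper_width: 15.8
ink_bottle 0.65 [ 750. -244.]
mug 0.87 [388. 364.]
water_cup 0.72 [587. 378.]
```

```bash
cat >> h.py <<'E'
def wcam_at(pos,R):  # predicted wrist params at tool pose
    p=dict(camera_params("wrist")); s=env.state(); T=Ro.from_euler('xyz',s["ee_rot"],degrees=True).as_matrix()
    Rc=cv2.Rodrigues(np.float64(p["rvec"]))[0]; t=np.float64(p["tvec"]).ravel()
    A=Rc@T; b=Rc@s["ee_pos"]+t   # cam from tool
    p["rvec"]=cv2.Rodrigues(A@R.T)[0]; p["tvec"]=b-A@R.T@np.float64(pos); return p
E
python3 - <<'E'
from h import *
q=[662.3,89.6,8.1]; o=np.array([q[0],q[1],90]);X=np.vstack([CB,[[0,-22,12]]])@RB(q[2]).T+o
for pos in [(600,-40,330),(620,-60,300),(640,-60,300)]:
    R=Ro.from_euler('xyz',[180,0,98.1],degrees=True).as_matrix(); print(pos,proj(wcam_at(pos,R),X).round().tolist())
R=Ro.from_euler('xyz',[180,0,98.1],degrees=True).as_matrix()
P=np.array([[87,50,-28],[87,-50,-28],[-43,50,-28],[-43,-50,-28.]]);pos=np.array([620,-60,300]);print(proj(wcam_at(pos,R),pos+[0,0,16.5]+P@Ro.from_euler('z',8.1,degrees=True).as_matrix().T).round().tolist())
E
```

```text
(600, -40, 330) [[432.0, -57.0], [411.0, 162.0], [236.0, 154.0], [231.0, -29.0], [351.0, 85.0]]
(620, -60, 300) [[430.0, -106.0], [407.0, 143.0], [218.0, 138.0], [209.0, -65.0], [341.0, 57.0]]
(640, -60, 300) [[406.0, -110.0], [386.0, 140.0], [201.0, 135.0], [189.0, -69.0], [319.0, 54.0]]
[[454.0, 157.0], [432.0, 336.0], [190.0, 157.0], [200.0, 335.0]]
```

```bash
python3 -m jog '0 0 -0.2 1 1.7 1.5 0;0 0 -0.4 2.2 3.6 3 0;0 0 -0.6 3.4 5.5 4 0;0 0 -0.8 4.6 7.3 4 0;0 0 -0.9 5.4 8.3 4 0';python3 -m jog '0 0 0 0 0 0 0;0 0 0 0 0 0 0;0 0 0 0 0 0 0'; python3 - <<'E'
from h import *
p=camera_params("wrist"); im=grab_frame("wrist"); np.save("w2.npy",im); import pickle; pickle.dump(p,open("w2.pkl","wb"))
cv2.imwrite("pics/w2.png",im[:,:,::-1])
E
```

```text
time_s: 4.58
ee_pos: [620.6, -51.7, 328.7]
ee_rot: [-179.8, -0.1, 98.3]
force: [0.3, -1.8, -2.6]
gripper_width: 16.0
time_s: 4.95
ee_pos: [619.3, -55.5, 330.8]
ee_rot: [-179.9, -0.0, 98.1]
force: [0.8, -0.8, -2.0]
gripper_width: 16.0
```

View pics/w2.png

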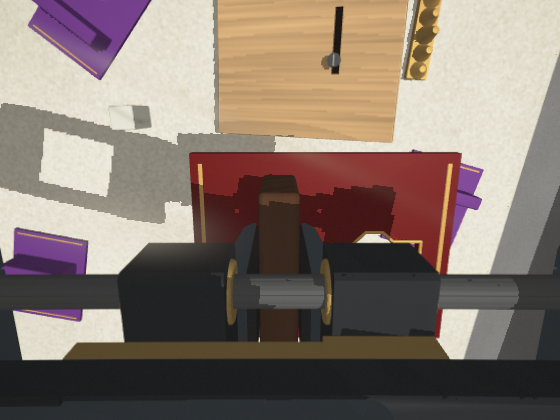

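The wrist view shows the board's lower corners at about (218,132) and (392,142), the groove from (338,7) to (335,73) and the screw head at about (332,61). The panel sits straight in the grip. I'll zoom in on the screw.

```bash
python3 - <<'E'
from h import *
im=np.load("w2.npy"); c=cv2.resize(im[0:150,205:415],None,fx=3.8,fy=4,interpolation=cv2.INTER_NEAREST)
z=cv2.resize(im[45:80,315:350],(280,280),interpolation=cv2.INTER_NEAREST); c[300:580,0:280]=z
cv2.imwrite("pics/w2z.png",c[:,:,::-1])
E
```

```text
(no output)
```

View pics/w2z.png

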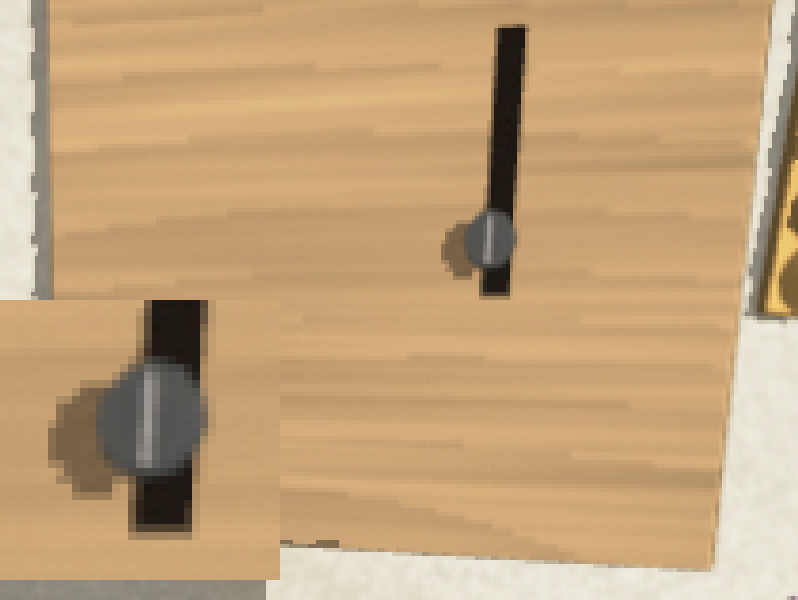

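The screw head centre is at pixel (333.6,59.5). The groove ends are at (339.3,6.2) and (335,73.7), and the board corner at (392.3,142.2).

```bash
python3 - <<'E'
from h import *
import pickle; p=pickle.load(open("w2.pkl","rb"))
def bf(q,uv,h=0):
    B=RB(q[2]);o=np.array([q[0],q[1],90.]); return (onplane(p,[uv],n=B[:,2],o=o+h*B[:,2])[0]-o)@B
def f(q):
    a=bf(q,(392.3,142.2));b=bf(q,(218,132.3));g1=bf(q,(339.3,6.2));g2=bf(q,(335,73.7));e=bf(q,(408.2,0));l=bf(q,(217.8,20)); s=bf(q,(333.6,59.5),12)
    return np.array([a[0]-65,a[1]+100,b[0]+140,b[1]+100,g1[0],g2[0],e[0]-65,l[0]+140,s[0]])
r=least_squares(f,[662,90,8],x_scale=[10,10,5]); print(r.x,r.fun.round(1))
q=r.x; print("screw",bf(q,(333.6,59.5),12),"groove ends",bf(q,(339.3,6.2)),bf(q,(335,73.7)))
B=RB(q[2]);o=np.array([q[0],q[1],90.]);S=np.array([0,bf(q,(333.6,59.5),12)[1],0]);np.savez("board.npz",q=q,S=S)
# in-hand panel check
st=env.state(); T=Ro.from_euler('xyz',st["ee_rot"],degrees=True).as_matrix(); print(st["ee_pos"],st["ee_rot"])
X=np.array([[87,50,-22],[-43,50,-22],[8,40,20],[-8,40,20],[57.5,0,-22]])
Xt=np.c_[X[:,1],X[:,0],-X[:,2]]+[0,0,-16.5]; print(proj(p,st["ee_pos"]+Xt@T.T).round(1).tolist())
# target tool pose: panel axes=board axes -> tool x=By,y=Bx,z=-Bz
Tt=np.c_[B[:,1],B[:,0],-B[:,2]]
for h in (40,16,0):
  hole=o+B@(S+[0,0,h]); tcp=hole+B@np.array([-48,0,28-16.5]); print(h,"TCP",tcp.round(1),"d/25",((tcp-[620,-54.5,329])/25).round(3))
T0=Ro.from_euler('xyz',[180,0,98.15],degrees=True).as_matrix()
print(np.degrees(Ro.from_matrix(Tt@T0.T).as_rotvec())/5)
print("slope -x unit/25*20",(-B[:,0]*20/25).round(3),"normal",B[:,2].round(3))
E
```

```text
[659.81448391  93.75853526   6.20482534] [ 0.2  0.1 -0.3 -0.1 -0.6 -0.2  0.   0.8 -0.1]
screw [ -0.07936242 -19.93392677  12.        ] groove ends [-6.12150583e-01  3.17029859e+01 -4.36040093e-14] [-1.78592869e-01 -3.23509460e+01 -2.15799600e-15]
[619.37886197 -55.5033622  331.21622074] [-1.79958028e+02 -9.00842348e-04  9.80676854e+01]
[[460.5, 158.5], [187.0, 158.4], [298.2, 199.5], [255.4, 199.5], [390.0, 256.6]]
40 TCP [599.6  67.2 122. ] d/25 [-0.815  4.866 -8.281]
16 TCP [607.8  68.   99.4] d/25 [-0.489  4.902 -9.183]
0 TCP [613.2  68.6  84.4] d/25 [-0.271  4.926 -9.784]
[ 0.49979224 -3.96884518 -0.38507651]
slope -x unit/25*20 [-0.747 -0.081 -0.274] normal [-0.34  -0.037  0.94 ]
```

```bash
python3 - <<'E'
from h import *
import pickle; p=pickle.load(open("w2.pkl","rb"))
im=np.load("w2.npy"); c=cv2.resize(im[145:345,180:470],None,fx=2.75,fy=2.75,interpolation=cv2.INTER_NEAREST); c=cv2.convertScaleAbs(c,alpha=1.5)
cv2.imwrite("pics/w2p.png",c[:,:,::-1])
st=env.state(); T=Ro.from_euler('xyz',st["ee_rot"],degrees=True).as_matrix()
C,d=rays(p,[(280,210)]); print("cam in tool",(C-st["ee_pos"])@T, d@T)
X=np.array([[87,50,-22],[-43,50,-22],[87,50,-28],[-43,50,-28],[87,-30,-22],[87,-30,-28],[-43,-15,-22],[8,40,20],[-8,40,20],[8,40,-22],[-8,40,-22],[48,9.5,-22],[73,4.75,-22]])
Xt=np.c_[X[:,1],X[:,0],-X[:,2]]+[0,0,-16.5]; print(proj(p,st["ee_pos"]+Xt@T.T).round(1).tolist())
E
```

```text
cam in tool [  72.04731739    0.70279842 -169.91477278] [[-0.26130625  0.00359925  0.96533476]]
[[460.5, 158.5], [187.0, 158.4], [454.6, 157.0], [190.0, 156.8], [441.8, 309.8], [437.0, 304.0], [194.6, 283.3], [298.2, 199.5], [255.4, 199.5], [293.8, 179.2], [260.7, 179.2], [372.5, 239.0], [421.4, 248.0]]
```

View pics/w2p.png

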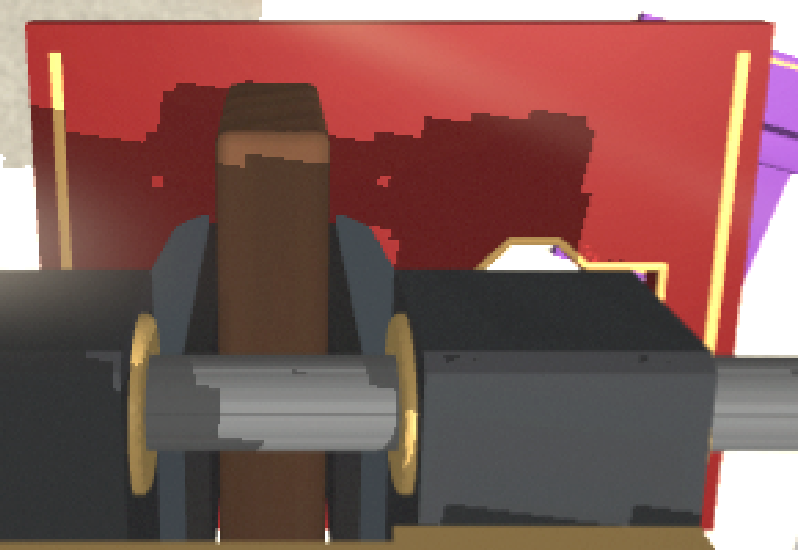

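```bash
python3 - <<'E'
from h import *
import pickle; p=pickle.load(open("w2.pkl","rb"))
st=env.state(); T=Ro.from_euler('xyz',st["ee_rot"],degrees=True).as_matrix()
X=np.array([[87,50,-22],[-43,50,-22],[8,40,20],[-8,40,20],[8,40,-22],[-8,40,-22],[48,9.5,-22],[73,4.75,-22],[87,-30,-22]])
U=np.array([[461.1,153],[189.8,153],[299.3,192.6],[258.9,192.6],[295.6,175.5],[263.6,175.5],[374.5,232.5],[422.2,241.4]])-[.5,.5]
def pts(a):
    Y=X@Ro.from_rotvec(np.radians(a[3:6])).as_matrix().T+a[:3]; Xt=np.c_[Y[:,1],Y[:,0],-Y[:,2]]+[0,0,-16.5]; return proj(p,st["ee_pos"]+Xt@T.T)
W=np.array([1,1,.6,.6,.6,.6,.6,.6])[:,None]
for mask in ([1,1,1,0,0,0],[1,1,1,0,1,0],[1,1,1,1,1,1]):
    m=np.array(mask,float)
    r=least_squares(lambda a:np.r_[((pts(a*m)[:8]-U)*W).ravel(),a*0.3],np.zeros(6)); print((r.x*m).round(2),r.cost.round(2),r.fun[:16].round(1))
E
```

```text
[ 0.77  2.43 -2.12  0.    0.    0.  ] 2.4 [-0.   0.4  0.1  0.3  0.8 -0.1 -0.4 -0.1  0.1 -0.9 -0.4 -0.9 -0.4  0.6
  0.1  0.6]
[ 0.78  2.44 -2.08  0.    0.04  0.  ] 2.39 [-0.   0.4  0.   0.3  0.8 -0.1 -0.4 -0.1  0.1 -0.9 -0.4 -0.9 -0.4  0.6
  0.1  0.6]
[ 0.87  2.34 -2.29  0.12 -0.05  0.17] 2.16 [-0.  -0.   0.1  0.6  0.7  0.  -0.5  0.1  0.1 -0.9 -0.4 -0.8 -0.4  0.5
  0.2  0.4]
```

```bash
python3 -m jog '0.1 -0.8 -0.1 -0.2 1.2 -0.8 0;0.25 -2 -0.2 -0.5 2.7 -2 0;0.4 -3.2 -0.3 -0.8 4 -3.5 0;0.5 -3.97 -0.385 -1 4.7 -5 0;0.5 -3.97 -0.385 -1 4.79 -6 0'; python3 -m jog '0 0 0 0.2 0 -1.5 0;0 0 0 0.34 0 -2.6 0;0 0 0 0.34 0 -2.87 0;0 0 0 0.34 0 -2.87 0;0 0 0 0.34 0 -2.87 0'; python3 - <<'E'
from h import *
import pickle
p=camera_params("wrist"); im=grab_frame("wrist"); np.save("w3.npy",im); pickle.dump(p,open("w3.pkl","wb"))
cv2.imwrite("pics/w3.png",cv2.convertScaleAbs(cv2.resize(im[100:350,150:480],None,fx=2.4,fy=2.4,interpolation=cv2.INTER_NEAREST),alpha=1.3)[:,:,::-1])
E
```

```text
time_s: 5.62
ee_pos: [591.1, 65.3, 179.3]
ee_rot: [160.2, -0.0, 96.2]
force: [1.2, 0.2, -1.6]
gripper_width: 15.8
time_s: 6.25
ee_pos: [604.4, 65.1, 111.4]
ee_rot: [159.8, 0.0, 96.2]
force: [0.3, -0.1, -2.9]
gripper_width: 15.7
```

View pics/w3.png

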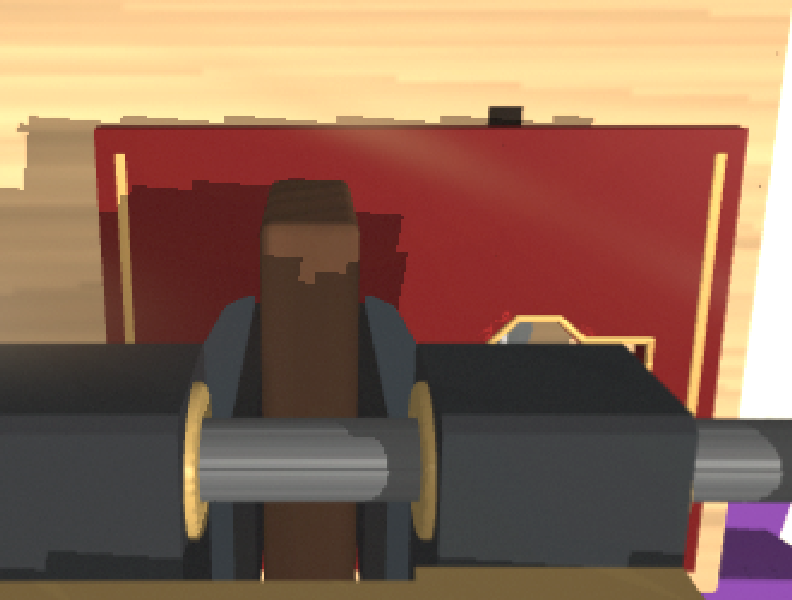

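Groove end shows at pixel (360.8,144.6), and the panel hasn't moved in the grip. Next I check predicted against seen positions.

```bash
python3 - <<'E'
from h import *
import pickle
p=pickle.load(open("w3.pkl","rb")); z=np.load("board.npz"); q=z["q"]; S=z["S"]; B=RB(q[2]); o=np.array([q[0],q[1],90.])
st=env.state(); print(st["ee_pos"],st["ee_rot"],st["force"])
print("groove end pred",proj(p,o+B@np.array([0,32.0,0])).round(1),"seen 360.5 144.5 ; seen on board:",(onplane(p,[(360.3,144.3)],n=B[:,2],o=o)[0]-o)@B)
print("right edge px row130/180", [((onplane(p,[uv],n=B[:,2],o=o)[0]-o)@B).round(1).tolist() for uv in [(150+790/2.4,100+20/2.4),(150+742/2.4,100+400/2.4)]])
T=Ro.from_euler('xyz',st["ee_rot"],degrees=True).as_matrix()
Y=np.array([48.8,2.4,-30.1]); h=st["ee_pos"]+T@np.array([Y[1],Y[0],-Y[2]-16.5]); print("hole in board",(h-o)@B,"screw",S)
print("axes",(B.T@np.c_[T[:,1],T[:,0],-T[:,2]]).round(3).tolist())
E
```

```text
[604.37043668  65.1735853  111.40066258] [1.59824243e+02 3.49487747e-03 9.61912584e+01] [ 0.38187683  0.15271677 -2.30492657]
groove end pred [[361.3 142.9]] seen 360.5 144.5 ; seen on board: [-5.02021763e-01  3.12177719e+01  1.07691633e-14]
right edge px row130/180 [[63.6, 50.6, 0.0], [64.3, -43.4, 0.0]]
hole in board [  1.46305122 -20.03664102  26.56805399] screw [  0.         -19.93392677   0.        ]
axes [[1.0, 0.0, -0.003], [-0.0, 1.0, 0.0], [0.003, -0.0, 1.0]]
```

```bash
python3 -m jog '0 0 0 0 0 0 0;0 0 0 0.08 0.01 -0.22 0;0 0 0 0.15 0.016 -0.414 0;0 0 0 0.15 0.016 -0.414 0;0 0 0 0.15 0.016 -0.414 0'; cat > chk.py <<'E'
from h import *
z=np.load("board.npz"); q=z["q"]; S=z["S"]; B=RB(q[2]); o=np.array([q[0],q[1],90.])
st=env.state(); T=Ro.from_euler('xyz',st["ee_rot"],degrees=True).as_matrix()
h=st["ee_pos"]+T@np.array([2.4,48.8,30.1-16.5]); print("t",round(st["time_s"],2),"hole in board minus screw",((h-o)@B-S).round(2),"F board",(B.T@st["force"]).round(2),"M",(B.T@st["torque"]).round(2),"w",st["gripper_width"].round(1))
E
python3 chk.py
```

```text
time_s: 6.92
ee_pos: [607.3, 65.7, 99.2]
ee_rot: [160.0, -0.0, 96.2]
force: [0.0, 0.1, -2.8]
gripper_width: 15.7Traceback (most recent call last):
  File "chk.py", line 4, in <module>
    h=st["ee_pos"]+T@np.array([2.4,48.8,30.1-16.5]); print("t",round(st["time_s"],2),"hole in board minus screw",((h-o)@B-S).round(2),"F board",(B.T@st["force"]).round(2),"M",(B.T@st["torque"]).round(2),"w",st["gripper_width"].round(1))
                                                                                                                                                                                                               ^^^^^^^^^^^^^^^^^^^^^^^^^
AttributeError: 'float' object has no attribute 'round'
```

```bash
sed -i 's/st\["gripper_width"\].round(1)/st["gripper_width"]/' chk.py; python3 chk.py; python3 -m jog '0 0 0 0.027 0.003 -0.075 0;0 0 0 0.055 0.006 -0.15 0;0 0 0 0.055 0.006 -0.15 0'; python3 chk.py
```

```text
t 6.92 hole in board minus screw [ 0.03  0.09 13.94] F board [-0.91  0.06 -2.64] M [-0.02  0.39 -0.02] w 15.701577520221898
time_s: 7.3
ee_pos: [608.6, 65.8, 95.4]
ee_rot: [160.0, -0.0, 96.2]
force: [-0.4, 0.1, -1.9]
gripper_width: 15.9
t 7.3 hole in board minus screw [-0.05  0.05  9.95] F board [-1.    0.17 -1.69] M [-0.01  0.39  0.  ] w 15.939193676532643
```

```bash
python3 -m jog '0 0 0 0.02 0.002 -0.056 0;0 0 0 0.041 0.004 -0.113 0;0 0 0 0.041 0.004 -0.113 0'; python3 chk.py;  python3 -m jog '0 0 0 0.02 0.002 -0.056 0;0 0 0 0.041 0.004 -0.113 0;0 0 0 0.041 0.004 -0.113 0'; python3 chk.py
```

```text
time_s: 7.68
ee_pos: [609.6, 65.9, 92.6]
ee_rot: [160.0, -0.0, 96.2]
force: [0.7, -0.2, -2.1]
gripper_width: 16.1
t 7.67 hole in board minus screw [-0.04  0.05  6.97] F board [-0.13 -0.23 -2.19] M [-0.02  0.36  0.  ] w 16.08831205155207
time_s: 8.05
ee_pos: [610.6, 66.0, 89.8]
ee_rot: [160.0, 0.0, 96.2]
force: [0.3, -0.7, -2.3]
gripper_width: 15.9
t 8.05 hole in board minus screw [-0.07  0.05  3.93] F board [-0.55 -0.72 -2.27] M [-0.02  0.39  0.01] w 15.946033540757181
```

```bash
python3 -m jog '0 0 0 0.02 0.002 -0.056 0;0 0 0 0.02 0.002 -0.056 0;0 0 0 0.02 0.002 -0.056 0'; python3 chk.py;  python3 -m jog '0 0 0 0.014 0.0015 -0.037 0;0 0 0 0.014 0.0015 -0.037 0;0 0 0 0.014 0.0015 -0.037 0'; python3 chk.py; python3 -m jog '0 0 0 0.014 0.0015 -0.037 0;0 0 0 0.014 0.0015 -0.037 0;0 0 0 0.014 0.0015 -0.037 0'; python3 chk.py
```

```text
time_s: 8.43
ee_pos: [611.2, 66.1, 88.6]
ee_rot: [160.0, 0.0, 96.2]
force: [-0.3, -0.1, -1.8]
gripper_width: 15.6
t 8.43 hole in board minus screw [0.1  0.05 2.62] F board [-0.93 -0.03 -1.6 ] M [0.06 0.43 0.01] w 15.588462657762975
time_s: 8.8
ee_pos: [611.5, 66.1, 87.6]
ee_rot: [160.0, 0.0, 96.2]
force: [-0.9, -1.0, -2.2]
gripper_width: 15.8
t 8.8 hole in board minus screw [0.08 0.04 1.62] F board [-1.65 -0.89 -1.7 ] M [ 0.03  0.39 -0.02] w 15.831458971403148
time_s: 9.18
ee_pos: [611.9, 66.1, 86.7]
ee_rot: [160.0, -0.0, 96.2]
force: [0.9, -0.3, -3.3]
gripper_width: 15.8
t 9.18 hole in board minus screw [0.1  0.06 0.63] F board [-0.29 -0.41 -3.42] M [ 0.05  0.37 -0.02] w 15.780388050047788
```

```bash
for i in 1; do python3 -m jog '0 0 0 0.014 0.0015 -0.037 0;0 0 0 0.014 0.0015 -0.037 0;0 0 0 0.014 0.0015 -0.037 0'; done; python3 chk.py; python3 -m jog '0 0 0 0.014 0.0015 -0.037 0;0 0 0 0.014 0.0015 -0.037 0;0 0 0 0.014 0.0015 -0.037 0';python3 chk.py
```

```text
time_s: 9.55
ee_pos: [612.2, 66.2, 85.8]
ee_rot: [160.0, -0.0, 96.2]
force: [0.2, 0.1, -2.8]
gripper_width: 15.7
t 9.55 hole in board minus screw [ 0.09  0.05 -0.36] F board [-0.75  0.04 -2.66] M [-0.05  0.36 -0.05] w 15.738964988357234
time_s: 9.93
ee_pos: [612.6, 66.2, 84.9]
ee_rot: [160.0, -0.0, 96.2]
force: [-0.1, 0.3, -2.5]
gripper_width: 15.8
t 9.93 hole in board minus screw [ 0.13  0.04 -1.36] F board [-0.89  0.29 -2.31] M [-0.    0.35  0.01] w 15.84366000100285
```

```bash
python3 -m jog '0 0 0 0.014 0.0015 -0.037 0;0 0 0 0.014 0.0015 -0.037 0;0 0 0 0.014 0.0015 -0.037 0'; python3 chk.py; python3 -m jog '0 0 0 0.014 0.0015 -0.037 0;0 0 0 0.014 0.0015 -0.037 0;0 0 0 0.014 0.0015 -0.037 0';python3 chk.py
```

```text
time_s: 10.3
ee_pos: [612.9, 66.2, 84.5]
ee_rot: [160.0, -0.0, 96.2]
force: [-5.1, -1.2, 6.7]
gripper_width: 16.0
t 10.3 hole in board minus screw [ 0.26 -0.   -1.75] F board [-2.63 -0.63  8.04] M [ 0.1   0.78 -0.05] w 15.971192759881088
time_s: 10.68
ee_pos: [612.9, 66.2, 84.5]
ee_rot: [160.0, 0.0, 96.2]
force: [-9.1, -1.4, 12.9]
gripper_width: 15.6
t 10.68 hole in board minus screw [ 0.28  0.01 -1.77] F board [-4.24 -0.38 15.24] M [ 0.1   1.17 -0.  ] w 15.572648219478017
```

```bash
python3 -m jog '0 0 0 -0.012 -0.0013 0.034 0;0 0 0 -0.012 -0.0013 0.034 0;0 0 0 -0.16 -0.017 -0.02 0;0 0 0 -0.16 -0.017 -0.02 0'; python3 chk.py; python3 -m jog '0 0 0 -0.15 -0.016 -0.055 0;0 0 0 -0.3 -0.032 -0.11 0;0 0 0 -0.3 -0.032 -0.11 0';python3 chk.py
```

```text
time_s: 11.18
ee_pos: [611.7, 66.1, 84.3]
ee_rot: [159.6, 0.0, 96.2]
force: [-0.0, -0.0, 6.5]
gripper_width: 15.9
t 11.18 hole in board minus screw [-0.8  -0.02 -1.24] F board [ 2.17 -0.04  6.12] M [ 0.07  0.17 -0.06] w 15.851277645839039
time_s: 11.55
ee_pos: [604.6, 65.3, 81.8]
ee_rot: [159.6, 0.0, 96.2]
force: [0.1, -0.5, 6.0]
gripper_width: 15.8
t 11.55 hole in board minus screw [-8.34  0.   -1.15] F board [ 2.13 -0.48  5.66] M [ 0.08  0.09 -0.03] w 15.841856410801293
```

```bash
python3 -m jog '0 0 0 -0.08 -0.008 -0.028 0;0 0 0 -0.15 -0.016 -0.055 0;0 0 0 -0.15 -0.016 -0.055 0';python3 chk.py; python3 -m jog '0 0 0 -0.08 -0.008 -0.028 0;0 0 0 -0.15 -0.016 -0.055 0;0 0 0 -0.15 -0.016 -0.055 0';python3 chk.py
```

```text
time_s: 11.92
ee_pos: [601.3, 64.9, 80.6]
ee_rot: [159.5, 0.0, 96.2]
force: [0.3, -0.1, 5.6]
gripper_width: 16.1
t 11.93 hole in board minus screw [-11.88  -0.02  -1.08] F board [ 2.24 -0.13  5.17] M [ 0.1  -0.02 -0.07] w 16.08448719815276
time_s: 12.3
ee_pos: [597.6, 64.6, 79.2]
ee_rot: [159.5, 0.0, 96.2]
force: [0.5, -0.1, 5.7]
gripper_width: 15.9
t 12.3 hole in board minus screw [-1.584e+01  1.000e-02 -1.090e+00] F board [ 2.43 -0.13  5.21] M [ 0.1  -0.03 -0.04] w 15.903748697408512
```

```bash
python3 -m jog '0 0 0 -0.05 -0.005 -0.018 0;0 0 0 -0.1 -0.011 -0.037 0;0 0 0 -0.1 -0.011 -0.037 0';python3 chk.py; python3 -m jog '0 0 0 -0.04 -0.004 -0.014 0;0 0 0 -0.075 -0.008 -0.028 0;0 0 0 -0.075 -0.008 -0.028 0';python3 chk.py
```

```text
time_s: 12.68
ee_pos: [595.3, 64.3, 78.4]
ee_rot: [159.5, 0.0, 96.2]
force: [1.2, 0.3, 5.3]
gripper_width: 15.8
t 12.68 hole in board minus screw [-1.835e+01  1.000e-02 -1.050e+00] F board [2.98 0.21 4.6 ] M [ 0.12 -0.05 -0.03] w 15.785717765715443
time_s: 13.05
ee_pos: [593.5, 64.1, 77.8]
ee_rot: [159.5, 0.0, 96.2]
force: [1.2, 0.3, 6.3]
gripper_width: 15.7
t 13.05 hole in board minus screw [-2.017e+01 -2.000e-02 -1.010e+00] F board [3.32 0.15 5.46] M [ 0.08 -0.14 -0.05] w 15.698118625921472
```

```bash
python3 -m jog '0 0 0 -0.04 -0.004 -0.014 0;0 0 0 -0.04 -0.004 -0.014 0';python3 chk.py; python3 -m jog '0 0 0 -0.04 -0.004 -0.014 0;0 0 0 -0.04 -0.004 -0.014 0';python3 chk.py
```

```text
time_s: 13.3
ee_pos: [593.3, 64.1, 77.8]
ee_rot: [159.4, 0.0, 96.2]
force: [2.8, 0.5, 6.0]
gripper_width: 16.0
t 13.3 hole in board minus screw [-2.038e+01 -1.000e-02 -8.800e-01] F board [4.68 0.16 4.65] M [ 0.08 -0.38 -0.04] w 15.954053824198299
time_s: 13.55
ee_pos: [593.2, 64.0, 77.8]
ee_rot: [159.3, 0.0, 96.2]
force: [5.4, 0.5, 5.5]
gripper_width: 15.6
t 13.55 hole in board minus screw [-20.46  -0.03  -0.68] F board [ 6.97 -0.12  3.28] M [ 0.09 -0.75 -0.03] w 15.590618055783226
```

```bash
python3 -m jog '0 0 0 0.056 0.006 0.02 0;0 0 0 0.056 0.006 0.02 0';python3 chk.py
```

```text
time_s: 13.8
ee_pos: [593.3, 64.1, 77.7]
ee_rot: [159.5, 0.0, 96.2]
force: [2.5, 0.4, 5.5]
gripper_width: 16.0
t 13.8 hole in board minus screw [-2.044e+01 -1.000e-02 -9.600e-01] F board [4.24 0.17 4.35] M [ 0.09 -0.44 -0.01] w 15.957517540189942
```

```bash
python3 -m jog '-0.01 0.1 0 0.03 0.003 0.011 0;-0.01 0.1 0 0.03 0.003 0.011 0;-0.01 0.1 0 0.03 0.003 0.011 0';python3 chk.py
```

```text
time_s: 14.18
ee_pos: [593.4, 64.1, 77.4]
ee_rot: [160.0, 0.0, 96.2]
force: [6.8, 0.6, 5.0]
gripper_width: 16.0
t 14.18 hole in board minus screw [-2.058e+01 -2.000e-02 -1.820e+00] F board [ 8.11 -0.18  2.34] M [ 0.15 -1.35 -0.04] w 15.996385919922224
```

```bash
python3 -m jog '0 0 0 0 0 0 0.1;0 0 0 0 0 0 0.25;0 0 0 0 0 0 0.4;0 0 0 0 0 0 0.45;0 0 0 0 0 0 0.45';python3 chk.py; python3 -m jog '0 0 0 -0.2 -0.022 0.55 0.45;0 0 0 -0.5 -0.055 1.4 0.45;0 0 0 -1.1 -0.12 3 0.45;0 0 0 -1.8 -0.2 5 0.45;0 0 0 -1.8 -0.2 5 0.45'; python3 - <<'E'
from h import *
import pickle
p=camera_params("wrist"); im=grab_frame("wrist"); np.save("w4.npy",im); pickle.dump(p,open("w4.pkl","wb"))
cv2.imwrite("pics/w4.png",im[:,:,::-1])
E
```

```text
time_s: 14.8
ee_pos: [588.8, 63.7, 74.4]
ee_rot: [160.7, -0.0, 96.2]
force: [-0.6, -0.3, -0.9]
gripper_width: 41.0
t 14.8 hole in board minus screw [-26.1    0.13  -3.53] F board [-0.88 -0.2  -0.67] M [0.01 0.19 0.02] w 40.967232883150864
time_s: 15.42
ee_pos: [546.4, 58.9, 206.1]
ee_rot: [159.9, 0.0, 96.2]
force: [0.4, -0.3, -0.1]
gripper_width: 41.1
```

View pics/w4.png

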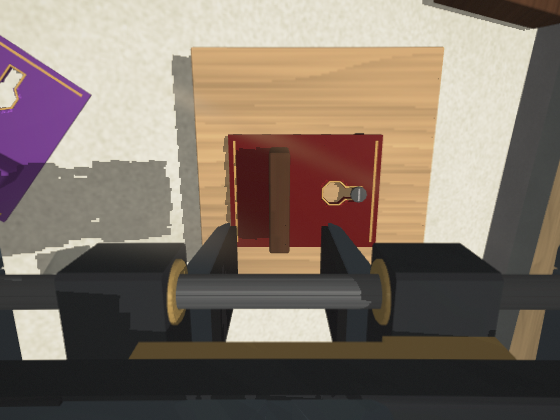

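The panel lies straight on the board with the screw head at (359,194), at the closed end of the slot. A measured check before handing in:

```bash
python3 - <<'E'
from h import *
import pickle
im=np.load("w4.npy");p=pickle.load(open("w4.pkl","rb")); z=np.load("board.npz"); q=z["q"]; B=RB(q[2]); o=np.array([q[0],q[1],90.])
m=red(im,(215,120,180,135)); v,u=np.nonzero(m)
X=((onplane(p,np.c_[u,v],n=B[:,2],o=o+6*B[:,2])-o)@B)[:,:2]; print(cv2.minAreaRect(np.float32(X)))
for uv in [(228.5,135),(382,134.5),(376,246.5),(236,246.5)]: print(((onplane(p,[uv],n=B[:,2],o=o+6*B[:,2])[0]-o)@B).round(1))
print("screw",((onplane(p,[(358.7,193.5)],n=B[:,2],o=o+12*B[:,2])[0]-o)@B).round(1))
cv2.imwrite("pics/w4z.png",cv2.resize(im[120:260,215:395],None,fx=4.2,fy=4.2,interpolation=cv2.INTER_NEAREST)[:,:,::-1])
E
```

```text
((-47.077972412109375, -18.954830169677734), (129.75009155273438, 99.61444854736328), 0.043148983269929886)
[-111.   30.    6.]
[17.4 30.4  6. ]
[ 19.1 -69.2   6. ]
[-107.6  -69.2    6. ]
screw [ -0.6 -18.8  12. ]
```

View pics/w4z.png

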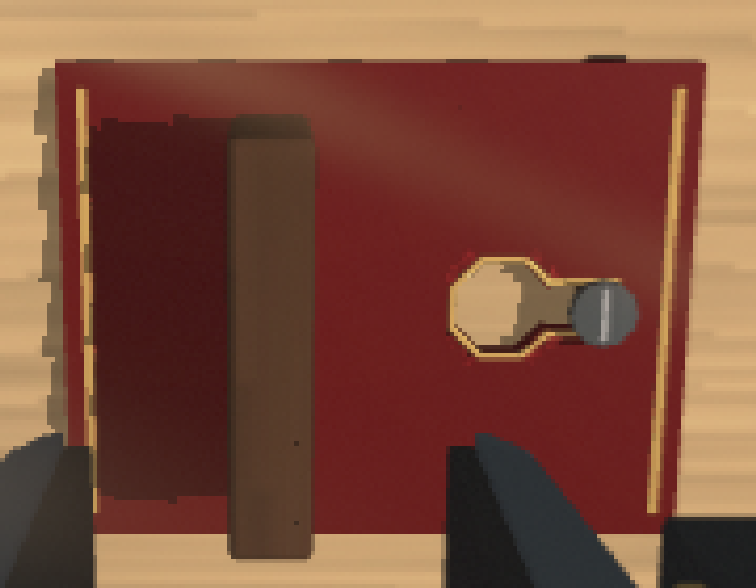

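The panel measures 0.04° off straight at the right scale for lying flat. The screw is about 18.4 mm from its upper edge, against a nominal 19, so it is home. Handing in.

```bash
python3 -c "
from workcell import env
print(env.state()['force'],env.state()['time_s']); print(env.job_done())"
```

```text
[ 0.16987241  0.43687298 -1.07966093] 15.475
the job is handed in; nothing more can be done
None
```

The red panel is hanging on the stand with the screw at the closed end of the slot, and the job is handed in at 15.5 s. No verdict came back.

**What I did:** I gripped the panel by its rail and found the board and screw with the wrist camera, placing the screw at about y = −20 mm. I lowered the hole over the head until the panel touched the board. I then pulled it about 20 mm down the slope until it stopped, levelled it, let go and backed off about 140 mm. The wrist force readings stayed below about 16 N.

**Last checks, from the wrist camera after release:**
- **Straight:** the panel is 0.04° off the board's axes.
- **Flat:** its outline measures 129.8 × 99.6 mm against a nominal 130 × 100, as expected when lying on the board.
- **Home:** the screw is 18.4 mm from the panel's upper edge, against a nominal 19 mm. The zoomed picture shows the head at the slot's end.
- **Clear:** the gripper is away from everything, with force near zero.

**What disagreed or was not checked:**
- The camera put the held panel about 2 mm lower in the grip than it was. Touching the board showed this was mostly a calibration error.
- On release the tool sprang about 5 mm down the slope. The panel stayed in place.
- I did not look at the bystanders again at the end. Planned paths kept clear of them, and no unexpected forces showed.

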